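Slide the parts tray over the sill into its sprung bay

ROBOT

A 6-joint arm with a two-finger parallel gripper is mounted at the origin on a cart in front of the work surface, level with it; the furniture and walls round the work are solid. World frame = base frame: x ahead of the robot, y to its left, z up, the work surface at z = 0. Lengths are in m, angles in degrees, forces in N, time in s.
With the tool pointing down it reaches from about 0.375 to 0.9 m from the base axis. Payload 3.1 kg.
Tool frame: the origin (TCP) lies on the centre line of the jaws, within the pads' length; the fingertips stand 8 mm ahead of it and the grasp point (between the pads) lies 11 mm behind it; z points along the fingers, y is the direction in which the jaws open and shut (so a half turn about z gives the same grasp; the last joint's range is limited). The gripper opens to 87 mm and grips with 3 to 60 N. Pads are 19 mm wide; open, the fingers measure 117 mm over their backs; the gripper's body (75 mm by 190 mm) begins 51 mm behind the grasp point.
Start: joints at [56.179, 30.224, 82.088, -0, 67.689, -10.227], TCP at [0.25, 0.573, 0.231] pointing down, gripper open.
Joint ranges: [-176.69, 176.69], [-43.24, 126.21], [12.49, 139.97], [-82, 262], [0, 151.66], [-163.58, 163.58]. Speed limits (degrees/s): [159.86, 159.86, 180, 180, 180, 180].

INTERFACE

Orientations are given as a 3x3 rotation matrix whose columns are the frame's x, y, z axes.
In Python, from rig import * gives the robot as it stands. The module is installed in compiled form; this text tells all that it offers.
- The arm moves only by the tool arm_command, never from a script. Its argument "commands" is a list of rows, each an object with "translation": the shift along the tool's x, y, z scaled (see below), a list of three; "dr": the turn, a rotation vector about the tool's x, y, z scaled (see below), a list of three; "jaw": the closure, from 0 (fully open) to 1 (shut). In form: [{"translation": [x, y, z], "dr": [ax, ay, az], "jaw": jaw}, ...]. A call has 1 to 12 rows; each row shifts and turns the commanded pose from where the row before left it, along the tool's axes as they then stand; what a row does not reach is not made up. The controller multiplies each number of a shift by 25 mm and each number of a turn by 6 degrees. A row lasts 1/12 s, in which the tool goes at most 41.7 mm and 7.16 degrees, less where a joint would pass 70% of its speed; a pose out of reach is approached as far as the arm can. A call with a number of a shift or a turn outside -1 to 1 is refused whole. A call with a gripper value outside its range is refused whole. The fingers move at their own pace and stop on an object; the grip force is fixed at half the most. Time passes only in rows, so rows that do not move let the fingers close. It gives the time, the measured TCP pose, the force and the opening at its end, in the units of the state.
- read_state(): the state, without advancing time (a new reading comes with each control period).
- capture(name): name is "side" or "top"; returns (picture, depth): 420x560x3 uint8, red, green, blue; 420x560 float32, m along the optical axis (not along the pixel's ray), 0 where there is no reading.
- camera_model(name): a dict with "intrinsics" (3x3 intrinsics, pixels), "k1" (the pictures are not rectified: a ray, as slopes to the right and down, at radius r is drawn at 1 + k1 r^2 times it, then the intrinsics apply), "pose" (4x4, takes a point from camera to world coordinates). Camera axes: x right, y down, z forward; pixel columns grow to the right and rows downward; lengths in m; the calibration is good to about 2 mm. A picture is of the moment at which its call begins. camera_model takes no time and is no camera call.
- hand_in(): hands the job in, once; it reports no verdict.
The state is a dict: "time_s": time; "joint_positions": joint angles; "qvel": joint speeds; "tau": joint torques, N m; "position": TCP position; "tcp_rot": TCP orientation; "force": force on the tool from outside, world axes, zero at the start; "moment": the same for the moment, N m; "opening": opening from 0.0 (shut) to 1.0 (fully open).
Only numpy, scipy, OpenCV 4.12 (cv2) and the standard library are available. Lean on these libraries where they do the work, as an engineer would, in place of code of your own. Each camera call takes 0.05 s, during which the arm holds its last target.

TASK

Put the parts tray away in the tray bay under the bench riser: lift its leading end onto the raised sill while the trailing end stays on the bench, then slide it in against the sprung bumper until the trailing end drops down behind the sill and the tray lies flat on the floor of the bay. Ease it in by feel - do not ram the bumper solid - keep the parts in the tray, and leave the things on top of the riser as they stand.

Things in the scene. Friction and masses are not known exactly. Their poses are not given: they have to be found in the camera images.
- tray: open steel parts tray, 120 (x) x 180 (y) x 40 mm high, 0.35 to 0.7 kg, with 0.17 kg of loose parts in it. Origin: centre of its underside; z up; its +y end leads into the bay. Over each end stands a bow handle: a round 10 mm bar along x, 84 mm between its legs, centre 72 mm above the underside and 12 mm inside the end face. The rim is 29 mm below the bar's centre
- nose_bar (a point): middle of the handle bar at the leading end: 78 mm in +y of the tray's origin, 72 mm up. Pinched from above across the bar (fingers closing along the tray's y), the tray can tip about it
- tail_bar (a point): middle of the handle bar at the trailing end: 78 mm in -y of the tray's origin, 72 mm up
- tray_nose (a point): middle of the tray's lower leading edge (underside, +y end)
- tray_tail (a point): middle of the tray's lower trailing edge (underside, -y end)
- dock: tray bay screwed to the bench: a slot between two guide rails, 36 mm high and 126 mm apart inside, from y = 5 mm on, with flared ends from y = -25 mm; its rear half lies under a grey riser. +y is the way the tray goes in, x across, z up. Between the rails lies a sheet-metal pan with the sill, floor and bumper. Origin: on the bench, mid-width, at the foremost place of the sill
- sill_nominal (a point): top of the sill (threshold fence across the mouth, 6 mm thick, rounded top 15 mm above the bench) for the pan's middle setting: this point is mid-thickness. The pan is clamped in slots, so the real sill and bumper stand, together, up to 10 mm nearer or farther along the dock's y than shown; the setting is not reported and must be felt.
- bumper_nominal (a point): middle of the free face of the sprung bumper bar (the bumper, 70 mm wide, 10 to 34 mm above the bench) for the pan's middle setting. It stands 176 mm behind the sill's inner face, 4 mm less than the tray's length: it must be pushed in 4 mm before the trailing end can drop behind the sill. It yields from 3 N, takes 5.4 N at 4 mm and is solid after 8 mm; over 20 N rams it
- bay_floor (a point): upper face of the pan's floor behind the sill, 3 mm above the bench, under the middle of a seated tray (middle setting of the pan)
- riser_top (a point): middle of the riser's top plate, 126 mm above the bench; it is 172 (x) x 156 (y) mm, 122 mm clear beneath, and covers the slot from y = 107 mm on in the dock's frame
- hub_collar: dark collar, 49 x 48 x 22 mm, loose in the tray; origin at the centre of its underside
- air_fitting_0: air fitting, 20 x 58 x 18 mm, lying loose in the tray; origin under its middle
- tape_roll: roll of black tape lying flat, 58 mm across, 19 mm high, on top of the riser; origin at the centre of its underside
- weight_200: brass check weight, 31 mm across, 47 mm high, on top of the riser; origin at the centre of its underside
Mind the look-alikes: they are no part of the job. Leave any blue look-alike of the air_fitting_0 alone.

How it is judged (in metres and radians):
On the way:
1. the leading end is well up over the sill while the trailing end still stands on the bench (height (world z) of tray_nose above 0.012 m and y of tray_nose in the frame of dock above 0.015 m and height (world z) of tray_tail below 0.006 m), for 0.3 s.
At the end, for the whole second after the job is handed in: the tray is released and at rest behind the sill, its underside flat on the floor of the bay (both lower edges less than 6 mm above the bench top, tilt under 0.03 rad), with the collar and the fitting still in it (height (world z) of each of tray_nose, tray_tail below 0.006 m and y of tray_tail in the frame of dock above 0.003 m and y of tray_nose in the frame of dock below 0.214 m and angle between tray's own z axis and vertical below 0.03 rad and linear speed of tray below 0.01 m/s and distance between each of hub_collar, air_fitting_0 and tray below 0.11 m); the robot touches nothing.
It fails at once if the sprung bumper is rammed: the tray bears on it with more than 20 N (contact force between tray and bumper above 20 N).
It fails at once if the tray is tipped so far that its parts would spill (over 0.5 rad) (angle between tray's own z axis and vertical above 0.5 rad).
It fails at once if the tape roll or the weight on the riser is shifted by more than 20 mm (distance of any of tape_roll, weight_200 from where it was at the start of the episode above 0.02 m).
It also fails if it takes over 72 s, if anything falls off the work surface, if the arm or the gripper's body presses on something with over 40 N, if the wrist force passes 120 N, or if a joint passes its speed limit or range.

## Working session

There is one attempt and no reset: what is moved stays moved. The work goes in short steps, Python scripts to look and compute and a tool call to move; the robot and the scene stay as the last step left them, time stands still between calls to the robot, and variables do not carry over. Pictures are saved under pics/ and viewed, and the job is handed in when it is done.

Besides the shell and the picture viewer there is one more tool, called after "Call:" by a JSON object that holds its "api" and its "payload". arm_command: Moves the arm, as the interface text tells. Its arguments: {"type":"object","properties":{"commands":{"type":"array"}},"required":["commands"]}

```bash
mkdir -p pics; cat > h.py <<'E'
from rig import *
import numpy as np, cv2
def cap(n,tag):
    p,d=capture(n); cv2.imwrite(f'pics/{tag}.png',p[:,:,::-1]); np.savez(f'pics/{tag}.npz',p=p,d=d); return p,d
def ray(n,u,v):
    m=camera_model(n);K=np.array(m["intrinsics"]);T=np.array(m["pose"]);k=m["k1"]
    a=np.array([(u-K[0,2])/K[0,0],(v-K[1,2])/K[1,1]]);s=a.copy()
    for _ in range(20): s=a/(1+k*(s@s))
    return T[:3,3],T[:3,:3]@np.array([s[0],s[1],1.])
def onz(n,u,v,z):
    o,r=ray(n,u,v);return o+r*(z-o[2])/r[2]
def dep(n,u,v,d):
    o,r=ray(n,u,v);return o+r*d[int(v),int(u)]
def proj(n,P):
    m=camera_model(n);K=np.array(m["intrinsics"]);T=np.array(m["pose"]);k=m["k1"]
    c=T[:3,:3].T@(np.array(P)-T[:3,3]);s=c[:2]/c[2];s=s*(1+k*(s@s));return K[0,0]*s[0]+K[0,2],K[1,1]*s[1]+K[1,2]
def st():
    s=read_state();print(s["time_s"],np.round(s["position"],4),np.round(s["force"],2),np.round(s["moment"],2),s["opening"]);return s
E
python3 - <<'E'
from h import *
np.set_printoptions(suppress=True,precision=4)
cap("side","s0");cap("top","t0")
for n in("side","top"):print(camera_model(n))
s=st();print(s["tcp_rot"])
E
```

```text
{'intrinsics': array([[453.301 ,   0.    , 277.4938],
       [  0.    , 453.301 , 214.1613],
       [  0.    ,   0.    ,   1.    ]]), 'k1': 0.03988000496978722, 'pose': array([[-0.9992,  0.0288, -0.0285,  0.5917],
       [ 0.0395,  0.5329, -0.8453,  0.7937],
       [-0.0092, -0.8457, -0.5336,  0.612 ],
       [ 0.    ,  0.    ,  0.    ,  1.    ]])}
{'intrinsics': array([[537.7261,   0.    , 271.4966],
       [  0.    , 537.7261, 211.7997],
       [  0.    ,   0.    ,   1.    ]]), 'k1': -0.011795627683657441, 'pose': array([[-0.0058, -0.9957,  0.0921,  0.4486],
       [-1.    ,  0.0059,  0.0002, -0.0082],
       [-0.0008, -0.0921, -0.9958,  1.2281],
       [ 0.    ,  0.    ,  0.    ,  1.    ]])}
0.1 [0.2498 0.5722 0.2297] [ 1.04 -0.02  0.87] [-0.02 -0.02 -0.01] 1.002303709105291
[[-0.9164  0.4002 -0.0011]
 [ 0.4002  0.9164 -0.0016]
 [ 0.0003 -0.0019 -1.    ]]
```

View pics/s0.png

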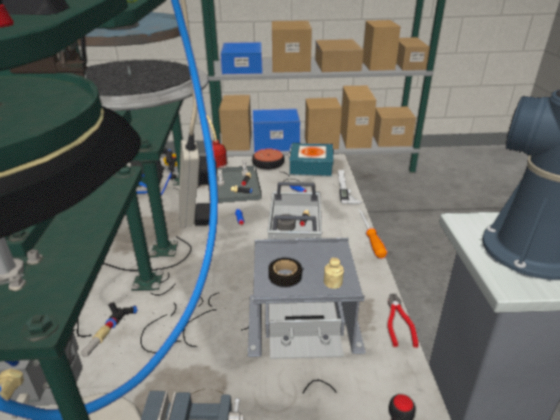

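View pics/t0.png

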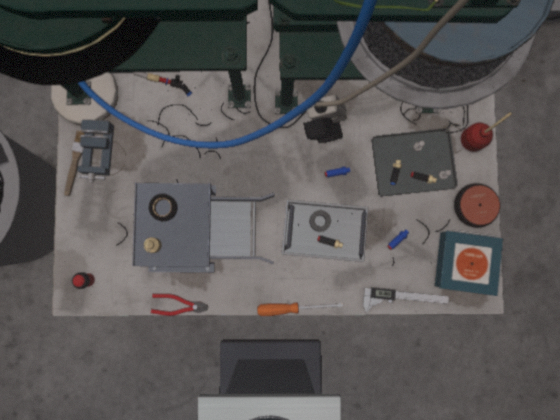

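```bash
python3 - <<'E'
import cv2
a=cv2.imread('pics/t0.png')[165:290,120:400];cv2.imwrite('pics/t0c.png',cv2.resize(a,None,fx=2.85,fy=2.85,interpolation=cv2.INTER_CUBIC))
a=cv2.imread('pics/s0.png')[165:365,200:390];cv2.imwrite('pics/s0c.png',cv2.resize(a,None,fx=3,fy=3,interpolation=cv2.INTER_CUBIC))
E
```

```text
(no output)
```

View pics/t0c.png

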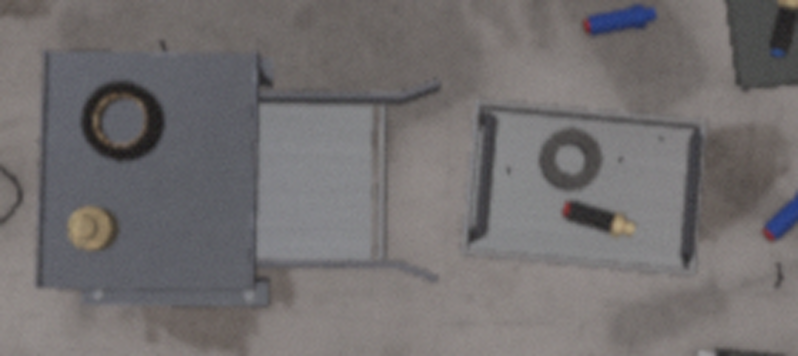

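View pics/s0c.png

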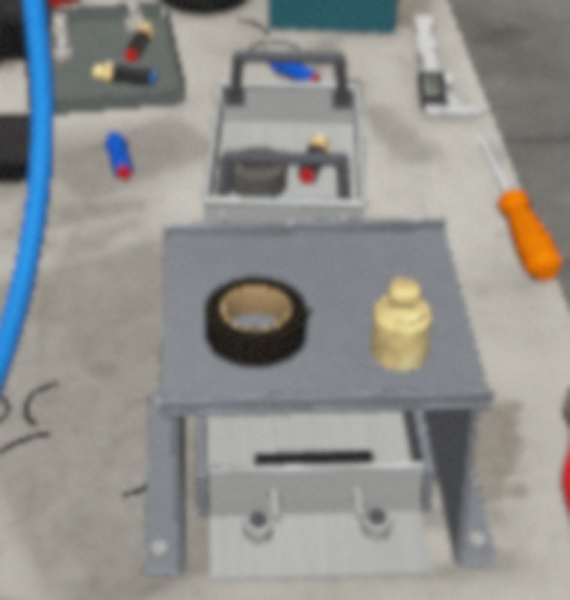

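```bash
cat >> h.py <<'E'
def cloud(n,d):
    H,W=d.shape;m=camera_model(n);K=np.array(m["intrinsics"]);T=np.array(m["pose"])
    uu,vv=np.meshgrid(np.arange(W),np.arange(H));pts=np.stack([uu,vv],-1).reshape(-1,1,2).astype(float)
    s=cv2.undistortPoints(pts,K,np.array([m["k1"],0,0,0,0.])).reshape(H,W,2)
    c=np.dstack([s,np.ones((H,W))])*d[...,None]
    return c@T[:3,:3].T+T[:3,3]
E
python3 - <<'E'
from h import *
np.set_printoptions(suppress=True,precision=4)
z=np.load('pics/t0.npz');P=cloud("top",z['d']);h=P[...,2]
img=np.clip(h*1000*1.8+20,0,255).astype(np.uint8)[165:290,120:400]
cv2.imwrite('pics/h0.png',cv2.resize(cv2.applyColorMap(img,cv2.COLORMAP_JET),None,fx=2.85,fy=2.85,interpolation=cv2.INTER_NEAREST))
def reg(m,name):
    q=P[m];r=cv2.minAreaRect((q[:,:2]*1000).astype(np.float32));print(name,m.sum(),np.median(q[:,2]),r)
U,V=np.meshgrid(np.arange(560),np.arange(420))
tr=(U>275)&(U<375)&(V>195)&(V<268)
reg(tr&(h>.055)&(h<.09)&(U<310),'nose');reg(tr&(h>.055)&(h<.09)&(U>340),'tail');reg(tr&(h>.02)&(h<.055),'rim')
ds=(U>120)&(U<280)&(V>175)&(V<280)
reg(ds&(h>.115)&(h<.135),'riser')
print('bench',np.median(h[290:310,120:140]), 'floor',np.median(h[210:250,220:245]))
# sill row profile
for u in range(208,282,2): print(u,np.round(P[210:250,u,1].mean(),4),np.round(np.median(h[208:252,u]),4), end=' | ')
print()
c=lambda x,y:(120+x/2.85,165+y/2.85)
for n,x,y,zz in [('rimTL',480,106,.042),('rimTR',704,124,.042),('rimBR',695,270,.042),('rimBL',467,252,.042),('riTL',47,52,.126),('riTR',260,52,.126),('riBR',257,287,.126),('riBL',38,287,.126),('sillL',375,100,.015),('sillL2',375,262,.015),('sillR',385,100,.015),('sillR2',385,262,.015),('railtop',260,98,.036),('railtop2',400,98,.036),('railbot',265,264,.036),('railbot2',400,264,.036),('tipT',438,86,.036),('tipB',438,278,.036),('nb',486,113,.075),('nb2',476,242,.075),('tb',696,128,.075),('tb2',689,265,.075)]:
    print(n,onz('top',*c(x,y),zz))
E
```

```text
nose 206 0.07563230421127265 ((523.9183959960938, -46.85707092285156), (11.392831802368164, 93.74653625488281), 83.8113021850586)
tail 204 0.07559646759060579 ((508.8529052734375, -202.715576171875), (10.284734725952148, 94.82574462890625), 84.20197296142578)
rim 968 0.040100191428575016 ((517.6751098632812, -125.14146423339844), (183.2548065185547, 122.93411254882812), 84.29695129394531)
riser 5693 0.12572361431207235 ((526.7478637695312, 197.37747192382812), (157.77630615234375, 171.8345489501953), 89.18095397949219)
bench -0.0008557496973129464 floor 0.002626480272668541
208 0.1219 0.1321 | 210 0.1256 0.0034 | 212 0.128 0.0036 | 214 0.1235 0.0029 | 216 0.1158 0.0026 | 218 0.1144 0.0019 | 220 0.1098 0.0024 | 222 0.1052 0.0025 | 224 0.1007 0.0022 | 226 0.0961 0.0026 | 228 0.0916 0.0015 | 230 0.087 0.0026 | 232 0.0824 0.003 | 234 0.0778 0.0027 | 236 0.0733 0.0031 | 238 0.0687 0.0025 | 240 0.0641 0.003 | 242 0.0596 0.0029 | 244 0.055 0.0025 | 246 0.0505 0.0024 | 248 0.0445 0.0028 | 250 0.0414 0.0011 | 252 0.0369 -0.0005 | 254 0.0318 0.0141 | 256 0.0268 -0.0002 | 258 0.0232 -0.0004 | 2
[... 198 characters left out ...]
226 -0.0004 | 280 -0.0267 -0.0001 | 
rimTL [ 0.5794 -0.0456  0.042 ]
rimTR [ 0.5643 -0.2198  0.042 ]
rimBR [ 0.4513 -0.2103  0.042 ]
rimBL [ 0.4662 -0.0346  0.042 ]
riTL [0.6115 0.2712 0.126 ]
riTR [0.6106 0.1164 0.126 ]
riBR [0.4408 0.1178 0.126 ]
riBL [0.4416 0.2747 0.126 ]
sillL [0.5877 0.0371 0.015 ]
sillL2 [0.4591 0.0374 0.015 ]
sillR [0.5877 0.0291 0.015 ]
sillR2 [0.4591 0.0295 0.015 ]
railtop [0.5874 0.1264 0.036 ]
railtop2 [0.5868 0.0167 0.036 ]
railbot [0.4579 0.1219 0.036 ]
railbot2 [0.4573 0.0172 0.036 ]
tipT [ 0.5961 -0.0131  0.036 ]
tipB [ 0.4463 -0.0121  0.036 ]
nb [ 0.5704 -0.0491  0.075 ]
nb2 [ 0.4731 -0.0407  0.075 ]
tb [ 0.5581 -0.2078  0.075 ]
tb2 [ 0.4549 -0.2003  0.075 ]
```

View pics/h0.png

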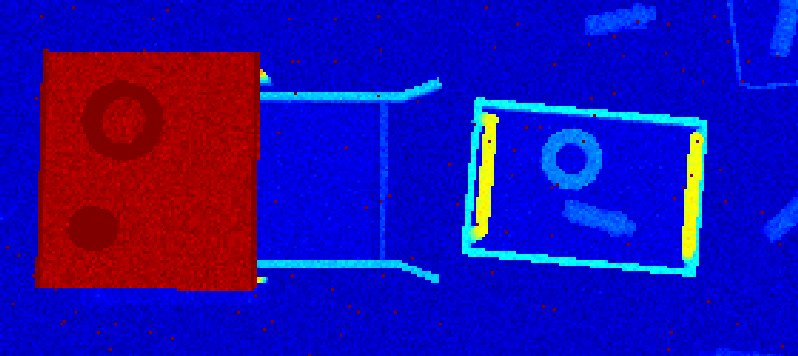

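```bash
python3 - <<'E'
from h import *
np.set_printoptions(suppress=True,precision=4)
z=np.load('pics/t0.npz');P=cloud("top",z['d']);h=P[...,2]
U,V=np.meshgrid(np.arange(560),np.arange(420))
for nm,vr in(('hiX',(190,206)),('loX',(250,266))):
    m=(U>214)&(U<258)&(V>=vr[0])&(V<=vr[1])&(h>.022)&(h<.045)
    q=P[m];a=np.polyfit(q[:,1],q[:,0],1);print(nm,m.sum(),a,np.polyval(a,.07),np.median(q[:,2]),'x at', [ (np.percentile(q[:,0]-np.polyval(a,q[:,1]),p)) for p in (3,97)])
m=(U>246)&(U<260)&(V>=206)&(V<=252)&(h>.009)&(h<.02);q=P[m];a=np.polyfit(q[:,0],q[:,1],1);print('sill',m.sum(),a,np.polyval(a,.522),np.percentile(q[:,1],[5,95]))
m=(U>130)&(U<215)&(h>.118)&(h<.132)&(V>175)&(V<275)
q=P[m]
for lo in(.45,.49,.53,.57):
    s=q[(q[:,0]>lo)&(q[:,0]<lo+.03)];print('riser y',lo,np.percentile(s[:,1],[1,99]))
for lo in(.13,.17,.21,.25):
    s=q[(q[:,1]>lo)&(q[:,1]<lo+.03)];print('riser x',lo,np.percentile(s[:,0],[.5,99.5]))
m=(U>140)&(U<200)&(V>180)&(V<275)&(h>.14)&(h<.20);print(P[m].min(0),P[m].max(0))
E
```

```text
hiX 127 [0.0069 0.5899] 0.5903365083585823 0.03466900363615477 x at [np.float64(-0.0024490315307570177), np.float64(0.0024641184518502347)]
loX 129 [0.0055 0.4586] 0.4589723774724872 0.03498912128035658 x at [np.float64(-0.0022211713817471513), np.float64(0.0022372084901561397)]
sill 118 [-0.0164  0.0409] 0.032276056379030804 [0.0294 0.0342]
riser y 0.45 [0.1216 0.2733]
riser y 0.49 [0.1219 0.2729]
riser y 0.53 [0.1189 0.2722]
riser y 0.57 [0.1185 0.2717]
riser x 0.13 [0.4403 0.6113]
riser x 0.17 [0.4425 0.6116]
riser x 0.21 [0.4428 0.6118]
riser x 0.25 [0.443  0.6119]
[0.4688 0.1867 0.14  ] [0.5887 0.2477 0.1768]
```

```bash
cat >> h.py <<'E'
from scipy.spatial.transform import Rotation as Ro
def Rt(yaw,lean):
    # tool y along world dir yaw deg from world y (ccw), lean: top of gripper toward -y of tool by deg
    R=Ro.from_euler('z',yaw,degrees=True).as_matrix()@np.array([[-1,0,0],[0,1,0],[0,0,-1.]])
    return R@Ro.from_euler('x',lean,degrees=True).as_matrix()
def need(P,yaw=None,lean=0,mid=None):
    s=read_state();R=np.array(s["tcp_rot"]);t=R.T@(np.array(P)-s["position"])/0.025
    print('trans units (current axes)',np.round(t,2))
    if yaw is not None:
        Rn=Rt(yaw,lean);rv=Ro.from_matrix(R.T@Rn).as_rotvec(degrees=True)/6
        print('dr units',np.round(rv,2),' trans after turn',np.round(Rn.T@(np.array(P)-s["position"])/0.025,2))
E
python3 - <<'E'
from h import *
print(Rt(0,15))
need([.5235,-.046,.15],-5.5)
z=np.load('pics/t0.npz');P=cloud("top",z['d']);p=z['p'].astype(int)
m=(p[...,2]>110)&(p[...,0]<70)&(p[...,1]<120)
v,u=np.nonzero(m)
for lo in range(60,400,30):
    s=m&(np.arange(560)[None]>=lo)&(np.arange(560)[None]<lo+30)&(np.arange(420)[:,None]<160)
    if s.sum()>5: print(lo,s.sum(),np.round(np.median(P[s],0),3))
E
```

```text
[[-1.          0.          0.        ]
 [ 0.          0.96592583 -0.25881905]
 [ 0.         -0.25881905 -0.96592583]]
trans units (current axes) [-19.93 -18.27   3.22]
dr units [-0.02 -0.01 -3.02]  trans after turn [-13.27 -23.57   3.19]
60 44 [0.832 0.401 0.074]
90 167 [0.797 0.362 0.06 ]
120 173 [0.753 0.295 0.062]
150 167 [0.719 0.224 0.08 ]
180 153 [0.697 0.154 0.114]
210 145 [0.685 0.086 0.168]
240 140 [0.687 0.022 0.238]
270 139 [ 0.699 -0.029  0.304]
300 50 [ 0.711 -0.066  0.36 ]
```

Call:
{"api": "arm_command", "payload": {"commands": [{"translation": [0,0,0],"dr": [0,0,-0.75],"jaw": 0},{"translation": [0,0,0],"dr": [0,0,-0.75],"jaw": 0},{"translation": [0,0,0],"dr": [0,0,-0.75],"jaw": 0},{"translation": [0,0,0],"dr": [0,0,-0.77],"jaw": 0},{"translation": [-0.55,-0.98,0],"dr": [0,0,0],"jaw": 0},{"translation": [-0.55,-0.98,0],"dr": [0,0,0],"jaw": 0},{"translation": [-0.55,-0.98,0],"dr": [0,0,0],"jaw": 0},{"translation": [-0.55,-0.98,0],"dr": [0,0,0],"jaw": 0},{"translation": [-0.55,-0.98,0],"dr": [0,0,0],"jaw": 0},{"translation": [-0.55,-0.98,0],"dr": [0,0,0],"jaw": 0},{"translation": [-0.55,-0.98,0],"dr": [0,0,0],"jaw": 0},{"translation": [-0.55,-0.98,0],"dr": [0,0,0],"jaw": 0}]}}

```text
time_s: 1.1
position: [0.341, 0.3657, 0.2303]
tcp_rot: [[-0.995, 0.095, -0.001], [0.095, 0.995, -0.0], [0.001, -0.001, -1.0]]
force: [1.7, 0.1, -0.7]
opening: 1.001
```

Call:
{"api": "arm_command", "payload": {"commands": [{"translation": [-0.55,-0.98,0],"dr": [0,0,0],"jaw": 0},{"translation": [-0.55,-0.98,0],"dr": [0,0,0],"jaw": 0},{"translation": [-0.55,-0.98,0],"dr": [0,0,0],"jaw": 0},{"translation": [-0.55,-0.98,0],"dr": [0,0,0],"jaw": 0},{"translation": [-0.55,-0.98,0],"dr": [0,0,0],"jaw": 0},{"translation": [-0.55,-0.98,0],"dr": [0,0,0],"jaw": 0},{"translation": [-0.55,-0.98,0],"dr": [0,0,0],"jaw": 0},{"translation": [-0.55,-0.98,0],"dr": [0,0,0],"jaw": 0},{"translation": [-0.55,-0.98,0],"dr": [0,0,0],"jaw": 0},{"translation": [-0.55,-0.98,0],"dr": [0,0,0],"jaw": 0},{"translation": [-0.55,-0.98,0],"dr": [0,0,0],"jaw": 0},{"translation": [-0.55,-0.98,0],"dr": [0,0,0],"jaw": 0}]}}

```text
time_s: 2.1
position: [0.4772, 0.0574, 0.2303]
tcp_rot: [[-0.995, 0.096, -0.001], [0.096, 0.995, 0.0], [0.001, 0.0, -1.0]]
force: [0.1, 0.1, -0.3]
opening: 1.002
```

```bash
python3 - <<'E'
from h import *
s=st();need([.5235,-.046,.15],-5.5);need([.5235,-.046,.063],-5.5)
E
```

```text
2.1 [0.4772 0.0574 0.2303] [ 0.08  0.12 -0.31] [0.04 0.03 0.07] 1.0019021887520214
trans units (current axes) [-2.24 -3.94  3.21]
dr units [ 0.   -0.01  0.  ]  trans after turn [-2.24 -3.94  3.21]
trans units (current axes) [-2.24 -3.94  6.69]
dr units [ 0.   -0.01  0.  ]  trans after turn [-2.24 -3.94  6.69]
```

Call:
{"api": "arm_command", "payload": {"commands": [{"translation": [-0.55,-0.98,0],"dr": [0,0,0],"jaw": 0},{"translation": [-0.55,-0.98,0.5],"dr": [0,0,0],"jaw": 0},{"translation": [-0.55,-0.98,0.8],"dr": [0,0,0],"jaw": 0},{"translation": [-0.55,-0.98,0.8],"dr": [0,0,0],"jaw": 0},{"translation": [0,0,0.8],"dr": [0,0,0],"jaw": 0},{"translation": [0,0,0.8],"dr": [0,0,0],"jaw": 0},{"translation": [0,0,0.5],"dr": [0,0,0],"jaw": 0},{"translation": [0,0,0],"dr": [0,0,0],"jaw": 0}]}}

```text
time_s: 2.77
position: [0.5202, -0.0438, 0.1226]
tcp_rot: [[-0.995, 0.096, -0.007], [0.096, 0.995, 0.002], [0.007, 0.001, -1.0]]
force: [0.2, 0.2, 0.4]
opening: 1.003
```

```bash
python3 - <<'E'
from h import *
s=st();need([.5235,-.046,.063],-5.5)
cap('top','t1');cap('side','s1')
a=cv2.imread('pics/t1.png')[165:290,200:400];b=cv2.imread('pics/s1.png')[140:265,200:400]
cv2.imwrite('pics/c1.png',cv2.resize(np.hstack([a,b]),None,fx=2,fy=2,interpolation=cv2.INTER_CUBIC))
E
```

```text
2.7667 [ 0.5202 -0.0438  0.1226] [0.15 0.18 0.36] [0.04 0.   0.02] 1.0028318144885762
trans units (current axes) [-0.15 -0.08  2.38]
dr units [ 0.01 -0.07 -0.  ]  trans after turn [-0.14 -0.08  2.39]
```

View pics/c1.png

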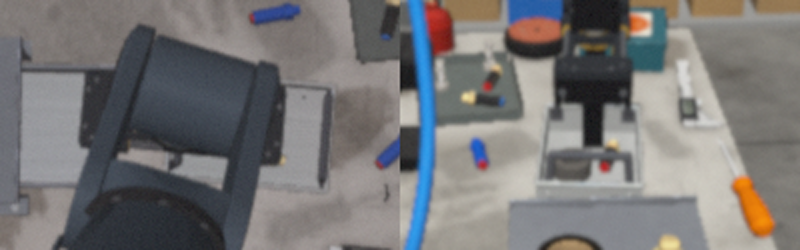

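Call:
{"api": "arm_command", "payload": {"commands": [{"translation": [-0.15,-0.08,0.5],"dr": [0,-0.07,0],"jaw": 0},{"translation": [0,0,0.5],"dr": [0,0,0],"jaw": 0},{"translation": [0,0,0.5],"dr": [0,0,0],"jaw": 0},{"translation": [0,0,0.5],"dr": [0,0,0],"jaw": 0},{"translation": [0,0,0.35],"dr": [0,0,0],"jaw": 0},{"translation": [0,0,0],"dr": [0,0,0],"jaw": 0},{"translation": [0,0,0],"dr": [0,0,0],"jaw": 0}]}}

```text
time_s: 3.45
position: [0.5268, -0.0464, 0.0673]
tcp_rot: [[-0.995, 0.095, 0.008], [0.095, 0.995, -0.001], [-0.008, -0.0, -1.0]]
force: [0.2, 0.6, -0.0]
opening: 1.002
```

```bash
python3 - <<'E'
from h import *
s=st();need([.5235,-.046,.063],-5.5)
cap('side','s2')
b=cv2.imread('pics/s2.png')[140:265,200:400]
cv2.imwrite('pics/c2.png',cv2.resize(b,None,fx=4,fy=4,interpolation=cv2.INTER_CUBIC))
E
```

```text
3.45 [ 0.5268 -0.0464  0.0673] [ 0.18  0.58 -0.04] [ 0.05  0.05 -0.01] 1.0018493741159509
trans units (current axes) [0.13 0.   0.17]
dr units [-0.    0.08  0.01]  trans after turn [0.13 0.   0.17]
```

View pics/c2.png

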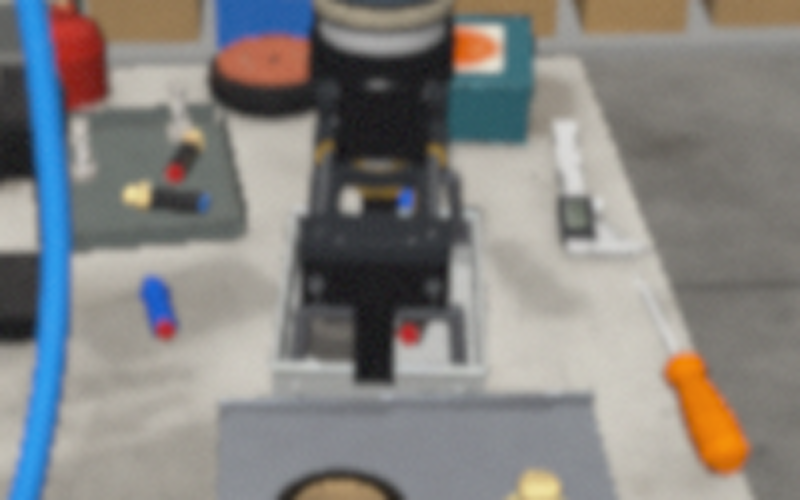

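Call:
{"api": "arm_command", "payload": {"commands": [{"translation": [0.1,0,0.1],"dr": [0,0.08,0],"jaw": 0.3},{"translation": [0,0,0],"dr": [0,0,0],"jaw": 0.6},{"translation": [0,0,0],"dr": [0,0,0],"jaw": 0.8},{"translation": [0,0,0],"dr": [0,0,0],"jaw": 1},{"translation": [0,0,0],"dr": [0,0,0],"jaw": 1},{"translation": [0,0,0],"dr": [0,0,0],"jaw": 1},{"translation": [0,0,0],"dr": [0,0,0],"jaw": 1},{"translation": [0,0,0],"dr": [0,0,0],"jaw": 1},{"translation": [0,0,0],"dr": [0,0,0],"jaw": 1}]}}

```text
time_s: 4.25
position: [0.5239, -0.0462, 0.0643]
tcp_rot: [[-0.995, 0.095, -0.001], [0.095, 0.995, 0.0], [0.001, 0.0, -1.0]]
force: [-0.5, -0.1, 0.1]
opening: 0.403
```

```bash
python3 - <<'E'
from h import *
s=st();print(s["tcp_rot"])
E
```

```text
4.25 [ 0.5239 -0.0462  0.0643] [-0.5  -0.08  0.06] [ 0.01 -0.02 -0.03] 0.40302922947693354
[[-9.95437790e-01  9.54065462e-02 -1.09434234e-03]
 [ 9.54064879e-02  9.95438391e-01  1.05484515e-04]
 [ 1.09941429e-03  5.95913069e-07 -9.99999396e-01]]
```

Still closing.

Call:
{"api": "arm_command", "payload": {"commands": [{"translation": [0,0,0],"dr": [0,0,0],"jaw": 1},{"translation": [0,0,0],"dr": [0,0,0],"jaw": 1},{"translation": [0,0,0],"dr": [0,0,0],"jaw": 1},{"translation": [0,0,0],"dr": [0,0,0],"jaw": 1},{"translation": [0,0,0],"dr": [0,0,0],"jaw": 1},{"translation": [0,0,0],"dr": [0,0,0],"jaw": 1}]}}

```text
time_s: 4.75
position: [0.524, -0.0464, 0.0643]
tcp_rot: [[-0.995, 0.095, -0.001], [0.095, 0.995, -0.0], [0.001, -0.0, -1.0]]
force: [-0.1, -1.2, -1.1]
opening: 0.105
```

Call:
{"api": "arm_command", "payload": {"commands": [{"translation": [0,0,-0.2],"dr": [0,0,0],"jaw": 1},{"translation": [0,0,-0.2],"dr": [0,0,0],"jaw": 1},{"translation": [0,0,-0.2],"dr": [0,0,0],"jaw": 1},{"translation": [0,0,-0.2],"dr": [0,0,0],"jaw": 1},{"translation": [0,0,-0.2],"dr": [0,0,0],"jaw": 1},{"translation": [0,0,-0.1],"dr": [0,0,0],"jaw": 1},{"translation": [0,0,0],"dr": [0,0,0],"jaw": 1},{"translation": [0,0,0],"dr": [0,0,0],"jaw": 1}]}}

```text
time_s: 5.42
position: [0.524, -0.046, 0.0921]
tcp_rot: [[-0.995, 0.096, -0.001], [0.096, 0.995, 0.0], [0.001, 0.0, -1.0]]
force: [0.7, 0.8, -3.7]
opening: 0.104
```

```bash
python3 - <<'E'
from h import *
s=st()
need([.5244,.045,.091],-.6)
cap('side','s3')
b=cv2.imread('pics/s3.png')[140:265,200:400]
cv2.imwrite('pics/c3.png',cv2.resize(b,None,fx=4,fy=4,interpolation=cv2.INTER_CUBIC))
E
```

```text
5.4167 [ 0.524  -0.046   0.0921] [ 0.69  0.77 -3.75] [ 0.28 -0.02 -0.06] 0.10430541756734008
trans units (current axes) [0.33 3.62 0.04]
dr units [ 0.   -0.01 -0.81]  trans after turn [0.02 3.64 0.04]
```

View pics/c3.png

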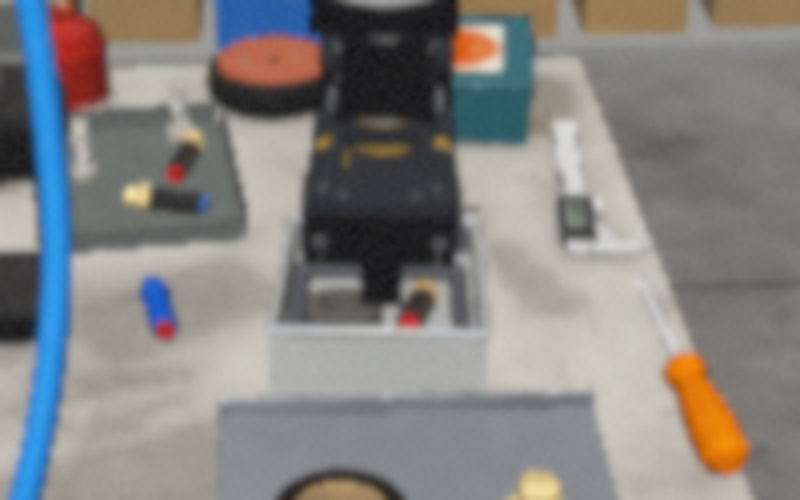

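Call:
{"api": "arm_command", "payload": {"commands": [{"translation": [0.03,0.3,0],"dr": [0,0,-0.1],"jaw": 1},{"translation": [0.03,0.3,0],"dr": [0,0,-0.1],"jaw": 1},{"translation": [0.02,0.3,0],"dr": [0,0,-0.1],"jaw": 1},{"translation": [0.02,0.3,0],"dr": [0,0,-0.1],"jaw": 1},{"translation": [0.02,0.3,0],"dr": [0,0,-0.1],"jaw": 1},{"translation": [0.01,0.3,0],"dr": [0,0,-0.1],"jaw": 1},{"translation": [0.01,0.3,0],"dr": [0,0,-0.1],"jaw": 1},{"translation": [0.01,0.3,0],"dr": [0,0,-0.1],"jaw": 1},{"translation": [0,0.3,0],"dr": [0,0,0],"jaw": 1},{"translation": [0,0,0],"dr": [0,0,0],"jaw": 1},{"translation": [0,0,0],"dr": [0,0,0],"jaw": 1}]}}

```text
time_s: 6.38
position: [0.5238, 0.0221, 0.0918]
tcp_rot: [[-1.0, 0.011, -0.001], [0.011, 1.0, 0.0], [0.001, 0.0, -1.0]]
force: [0.4, -0.3, -3.8]
opening: 0.104
```

```bash
python3 - <<'E'
from h import *
s=st()
need([.5244,.042,.091],-.6)
cap('side','s4');cap('top','t4')
b=cv2.imread('pics/s4.png')[140:265,200:400];a=cv2.imread('pics/t4.png')[165:290,200:400]
cv2.imwrite('pics/c4.png',cv2.resize(np.hstack([a,b]),None,fx=2,fy=2,interpolation=cv2.INTER_CUBIC))
E
```

```text
6.3833 [0.5238 0.0221 0.0918] [ 0.4  -0.25 -3.78] [ 0.36  0.03 -0.04] 0.10415468992821811
trans units (current axes) [-0.02  0.79  0.03]
dr units [ 0.   -0.01 -0.  ]  trans after turn [-0.02  0.79  0.03]
```

View pics/c4.png

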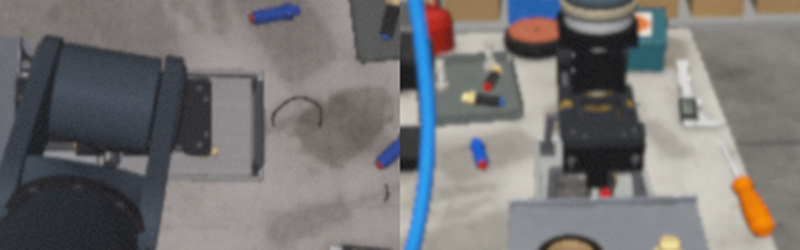

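Call:
{"api": "arm_command", "payload": {"commands": [{"translation": [0,0.2,0],"dr": [0,0,0],"jaw": 1},{"translation": [0,0.2,0],"dr": [0,0,0],"jaw": 1},{"translation": [0,0.2,0],"dr": [0,0,0],"jaw": 1},{"translation": [0,0.2,0],"dr": [0,0,0],"jaw": 1},{"translation": [0,0,0],"dr": [0,0,0],"jaw": 1},{"translation": [0,0,0],"dr": [0,0,0],"jaw": 1},{"translation": [0,0,0.1],"dr": [0,0,0],"jaw": 1},{"translation": [0,0,0.1],"dr": [0,0,0],"jaw": 1},{"translation": [0,0,0.1],"dr": [0,0,0],"jaw": 1},{"translation": [0,0,0],"dr": [0,0,0],"jaw": 1},{"translation": [0,0,0],"dr": [0,0,0],"jaw": 1}]}}

```text
time_s: 7.4
position: [0.5241, 0.0412, 0.0841]
tcp_rot: [[-1.0, 0.012, -0.001], [0.012, 1.0, -0.0], [0.001, -0.0, -1.0]]
force: [-0.2, 0.8, -2.6]
opening: 0.107
```

```bash
python3 - <<'E'
from h import *
s=st()
cap('side','s5');cap('top','t5')
b=cv2.imread('pics/s5.png')[140:265,200:400];a=cv2.imread('pics/t5.png')[165:290,200:400]
cv2.imwrite('pics/c5.png',cv2.resize(np.hstack([a,b]),None,fx=2,fy=2,interpolation=cv2.INTER_CUBIC))
z=np.load('pics/t5.npz');P=cloud("top",z['d']);h=P[...,2]
U,V=np.meshgrid(np.arange(560),np.arange(420))
m=(U>310)&(U<345)&(V>195)&(V<268)&(h>.055)&(h<.09);q=P[m];print(np.median(q[:,2]),cv2.minAreaRect((q[:,:2]*1000).astype(np.float32)))
E
```

```text
7.4 [0.5241 0.0412 0.0841] [-0.18  0.78 -2.57] [0.19 0.01 0.03] 0.10656151021256982
0.07626276606137361 ((523.3060913085938, -114.2375717163086), (9.595849990844727, 92.76290130615234), 89.3069839477539)
```

View pics/c5.png

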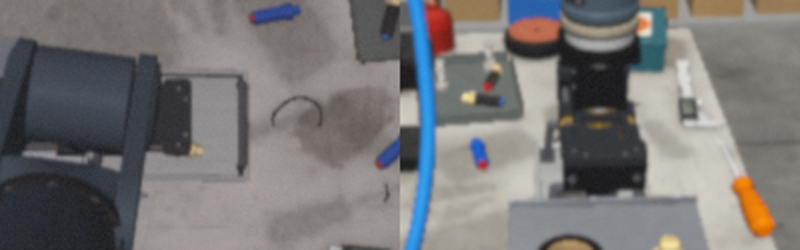

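Call:
{"api": "arm_command", "payload": {"commands": [{"translation": [0,0,0.08],"dr": [0,0,0],"jaw": 1},{"translation": [0,0,0.06],"dr": [0,0,0],"jaw": 1},{"translation": [0,0,0],"dr": [0,0,0],"jaw": 1},{"translation": [0,0,0],"dr": [0,0,0],"jaw": 1}]}}

```text
time_s: 7.83
position: [0.5242, 0.0415, 0.081]
tcp_rot: [[-1.0, 0.012, -0.001], [0.012, 1.0, 0.0], [0.001, 0.0, -1.0]]
force: [-0.1, 1.4, 0.6]
opening: 0.104
```

Call:
{"api": "arm_command", "payload": {"commands": [{"translation": [0,0,0.03],"dr": [0,0,0],"jaw": 1},{"translation": [0,0,0],"dr": [0,0,0],"jaw": 1},{"translation": [0,0,0],"dr": [0,0,0],"jaw": 1}]}}

```text
time_s: 8.08
position: [0.5243, 0.0415, 0.0809]
tcp_rot: [[-1.0, 0.012, -0.0], [0.012, 1.0, 0.0], [0.0, 0.0, -1.0]]
force: [-1.5, 3.1, 5.2]
opening: 0.104
```

Call:
{"api": "arm_command", "payload": {"commands": [{"translation": [0,0,-0.02],"dr": [0,0,0],"jaw": 0},{"translation": [0,0,0],"dr": [0,0,0],"jaw": 0},{"translation": [0,0,0],"dr": [0,0,0],"jaw": 0},{"translation": [0,0,0],"dr": [0,0,0],"jaw": 0},{"translation": [0,0,0],"dr": [0,0,0],"jaw": 0},{"translation": [0,0,0],"dr": [0,0,0],"jaw": 0},{"translation": [0,0,-0.2],"dr": [0,0,0],"jaw": 0},{"translation": [0,0,-0.4],"dr": [0,0,0],"jaw": 0},{"translation": [0,0,-0.6],"dr": [0,0,0],"jaw": 0},{"translation": [0,0,-0.8],"dr": [0,0,0],"jaw": 0},{"translation": [0,0,-0.4],"dr": [0,0,0],"jaw": 0}]}}

```text
time_s: 9.0
position: [0.5252, 0.0413, 0.143]
tcp_rot: [[-1.0, 0.012, 0.002], [0.012, 1.0, -0.0], [-0.002, -0.0, -1.0]]
force: [0.4, -0.0, 0.1]
opening: 0.856
```

```bash
python3 - <<'E'
from h import *
s=st()
cap('top','t6');cap('side','s6')
z=np.load('pics/t6.npz');P=cloud("top",z['d']);h=P[...,2]
U,V=np.meshgrid(np.arange(560),np.arange(420))
m=(U>310)&(U<345)&(V>195)&(V<268)&(h>.055)&(h<.09);q=P[m];print(np.median(q[:,2]),cv2.minAreaRect((q[:,:2]*1000).astype(np.float32)))
need([.5233,-.115,.12],-.6,-15)
b=cv2.imread('pics/s6.png')[140:265,200:400];a=cv2.imread('pics/t6.png')[165:290,200:400]
cv2.imwrite('pics/c6.png',cv2.resize(np.hstack([a,b]),None,fx=2,fy=2,interpolation=cv2.INTER_CUBIC))
E
```

```text
9.0 [0.5252 0.0413 0.143 ] [ 0.38 -0.    0.12] [ 0.03 -0.05  0.03] 0.8558571987749581
0.07598847893801253 ((523.3863525390625, -114.23902130126953), (9.488289833068848, 93.05525970458984), 89.4244384765625)
trans units (current axes) [ 0.03 -6.25  0.92]
dr units [-2.51  0.04 -0.01]  trans after turn [ 0.04 -6.28 -0.73]
```

View pics/c6.png

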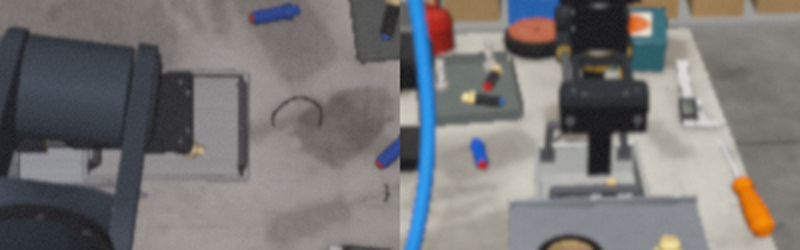

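Call:
{"api": "arm_command", "payload": {"commands": [{"translation": [0,-0.8,0],"dr": [-0.8,0,0],"jaw": 0},{"translation": [0,-0.8,0.15],"dr": [-0.8,0,0],"jaw": 0},{"translation": [0,-0.8,-0.2],"dr": [-0.9,0.04,0],"jaw": 0},{"translation": [0,-0.8,-0.2],"dr": [0,0,0],"jaw": 0},{"translation": [0,-0.8,-0.2],"dr": [0,0,0],"jaw": 0},{"translation": [0,-0.8,-0.2],"dr": [0,0,0],"jaw": 0},{"translation": [0,-0.8,-0.2],"dr": [0,0,0],"jaw": 0},{"translation": [0,-0.5,-0.2],"dr": [0,0,0],"jaw": 0},{"translation": [0,0,0],"dr": [0,0,0],"jaw": 0},{"translation": [0,0,0],"dr": [0,0,0],"jaw": 0}]}}

```text
time_s: 9.93
position: [0.5221, -0.1145, 0.1367]
tcp_rot: [[-1.0, 0.013, -0.002], [0.012, 0.966, 0.26], [0.006, 0.26, -0.966]]
force: [0.3, 0.5, 0.1]
opening: 1.007
```

```bash
python3 - <<'E'
from h import *
s=st();print(np.round(s['tcp_rot'],3))
need([.5234,-.1245,.111],-.6,-15)
need([.5234,-.1115,.063],-.6,-15)
E
```

```text
9.9333 [ 0.5221 -0.1145  0.1367] [0.27 0.45 0.15] [-0.16  0.03 -0.06] 1.006833547271789
[[-1.     0.013 -0.002]
 [ 0.012  0.966  0.26 ]
 [ 0.006  0.26  -0.966]]
trans units (current axes) [-0.06 -0.65  0.89]
dr units [ 0.01 -0.05 -0.03]  trans after turn [-0.05 -0.65  0.89]
trans units (current axes) [-0.07 -0.65  2.88]
dr units [ 0.01 -0.05 -0.03]  trans after turn [-0.05 -0.65  2.88]
```

Call:
{"api": "arm_command", "payload": {"commands": [{"translation": [-0.06,-0.65,0],"dr": [0,-0.05,-0.03],"jaw": 0},{"translation": [0,0,0.5],"dr": [0,0,0],"jaw": 0},{"translation": [0,0,0.5],"dr": [0,0,0],"jaw": 0},{"translation": [0,0,0.5],"dr": [0,0,0],"jaw": 0},{"translation": [0,0,0.5],"dr": [0,0,0],"jaw": 0},{"translation": [0,0,0.4],"dr": [0,0,0],"jaw": 0},{"translation": [0,0,0.4],"dr": [0,0,0],"jaw": 0},{"translation": [0,0,0],"dr": [0,0,0],"jaw": 0},{"translation": [0,0,0],"dr": [0,0,0],"jaw": 0}]}}

```text
time_s: 10.68
position: [0.5236, -0.1112, 0.0647]
tcp_rot: [[-1.0, 0.008, 0.002], [0.008, 0.966, 0.26], [0.0, 0.26, -0.966]]
force: [-0.7, -0.2, 0.1]
opening: 1.0
```

```bash
python3 - <<'E'
from h import *
s=st()
need([.5234,-.1115,.063],-.6,-15)
cap('side','s7');cap('top','t7')
b=cv2.imread('pics/s7.png')[120:265,200:400];a=cv2.imread('pics/t7.png')[155:300,200:400]
cv2.imwrite('pics/c7.png',cv2.resize(np.hstack([a,b]),None,fx=2,fy=2,interpolation=cv2.INTER_CUBIC))
E
```

```text
10.6833 [ 0.5236 -0.1112  0.0647] [-0.69 -0.2   0.14] [-0.14 -0.01  0.01] 1.0001112101435978
trans units (current axes) [ 0.01 -0.03  0.06]
dr units [ 0.01 -0.01  0.02]  trans after turn [ 0.01 -0.03  0.06]
```

View pics/c7.png

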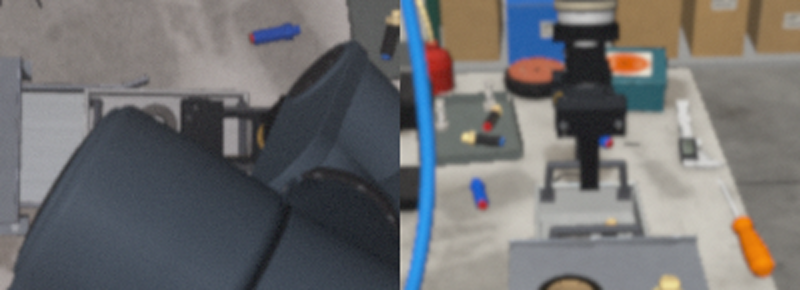

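Call:
{"api": "arm_command", "payload": {"commands": [{"translation": [0,0,0.05],"dr": [0,0,0],"jaw": 1},{"translation": [0,0,0],"dr": [0,0,0],"jaw": 1},{"translation": [0,0,0],"dr": [0,0,0],"jaw": 1},{"translation": [0,0,0],"dr": [0,0,0],"jaw": 1},{"translation": [0,0,0],"dr": [0,0,0],"jaw": 1},{"translation": [0,0,0],"dr": [0,0,0],"jaw": 1},{"translation": [0,0,0],"dr": [0,0,0],"jaw": 1},{"translation": [0,0,0],"dr": [0,0,0],"jaw": 1},{"translation": [0,0,0],"dr": [0,0,0],"jaw": 1},{"translation": [0,0,0],"dr": [0,0,0],"jaw": 1},{"translation": [0,0,0],"dr": [0,0,0],"jaw": 1},{"translation": [0,0,0],"dr": [0,0,0],"jaw": 1}]}}

```text
time_s: 11.78
position: [0.5239, -0.1118, 0.0639]
tcp_rot: [[-1.0, 0.009, 0.003], [0.009, 0.966, 0.259], [-0.001, 0.259, -0.966]]
force: [0.2, -0.6, 0.9]
opening: 0.17
```

Call:
{"api": "arm_command", "payload": {"commands": [{"translation": [0,0,0],"dr": [0,0,0],"jaw": 1},{"translation": [0,0,0],"dr": [0,0,0],"jaw": 1},{"translation": [0,0,0],"dr": [0,0,0],"jaw": 1},{"translation": [0,0,0],"dr": [0,0,0],"jaw": 1}]}}

```text
time_s: 12.12
position: [0.5239, -0.1116, 0.064]
tcp_rot: [[-1.0, 0.009, 0.003], [0.009, 0.966, 0.259], [-0.001, 0.259, -0.966]]
force: [-0.5, 1.3, 1.1]
opening: 0.104
```

Call:
{"api": "arm_command", "payload": {"commands": [{"translation": [0,0.24,0.05],"dr": [0,0,0],"jaw": 1},{"translation": [0,0.23,0.062],"dr": [0,0,0],"jaw": 1},{"translation": [0,0.23,0.062],"dr": [0,0,0],"jaw": 1},{"translation": [0,0.23,0.062],"dr": [0,0,0],"jaw": 1}]}}

```text
time_s: 12.45
position: [0.5248, -0.0882, 0.0644]
tcp_rot: [[-1.0, 0.008, 0.005], [0.009, 0.966, 0.257], [-0.002, 0.257, -0.966]]
force: [0.1, -5.0, 1.7]
opening: 0.104
```

Call:
{"api": "arm_command", "payload": {"commands": [{"translation": [0,0.23,0.062],"dr": [0,0,0],"jaw": 1},{"translation": [0,0.23,0.062],"dr": [0,0,0],"jaw": 1},{"translation": [0,0.23,0.062],"dr": [0,0,0],"jaw": 1},{"translation": [0,0,0],"dr": [0,0,0],"jaw": 1}]}}

```text
time_s: 12.78
position: [0.5252, -0.0696, 0.0648]
tcp_rot: [[-1.0, 0.008, 0.005], [0.009, 0.966, 0.258], [-0.003, 0.258, -0.966]]
force: [1.7, -4.0, 2.2]
opening: 0.103
```

```bash
python3 - <<'E'
from h import *
s=st()
cap('side','s8');cap('top','t8')
b=cv2.imread('pics/s8.png')[140:365,200:400];a=cv2.imread('pics/t8.png')[155:300,200:400]
cv2.imwrite('pics/c8.png',cv2.resize(b,None,fx=2.6,fy=2.6,interpolation=cv2.INTER_CUBIC))
E
```

```text
12.7833 [ 0.5252 -0.0696  0.0648] [ 1.72 -4.02  2.23] [-0.44 -0.16 -0.08] 0.10312601186467629
```

View pics/c8.png

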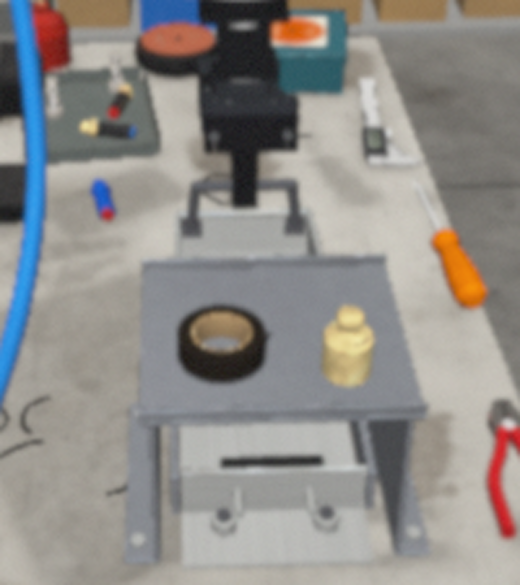

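Call:
{"api": "arm_command", "payload": {"commands": [{"translation": [0,0.24,-0.122],"dr": [0,0,0],"jaw": 1},{"translation": [0,0.24,-0.122],"dr": [0,0,0],"jaw": 1},{"translation": [0,0.24,-0.122],"dr": [0,0,0],"jaw": 1},{"translation": [0,0.24,-0.122],"dr": [0,0,0],"jaw": 1},{"translation": [0,0.24,-0.122],"dr": [0,0,0],"jaw": 1},{"translation": [0,0.24,-0.122],"dr": [0,0,0],"jaw": 1},{"translation": [0,0,0],"dr": [0,0,0],"jaw": 1}]}}

```text
time_s: 13.47
position: [0.5238, -0.038, 0.0917]
tcp_rot: [[-1.0, 0.008, 0.002], [0.008, 0.965, 0.26], [0.001, 0.26, -0.965]]
force: [0.8, 1.3, -4.4]
opening: 0.105
```

```bash
python3 - <<'E'
from h import *
s=st()
cap('side','s9');
b=cv2.imread('pics/s9.png')[140:365,200:400]
cv2.imwrite('pics/c9.png',cv2.resize(b,None,fx=2.6,fy=2.6,interpolation=cv2.INTER_CUBIC))
E
```

```text
13.4667 [ 0.5238 -0.038   0.0917] [ 0.78  1.34 -4.42] [-0.32  0.04  0.02] 0.10463304581890731
```

View pics/c9.png

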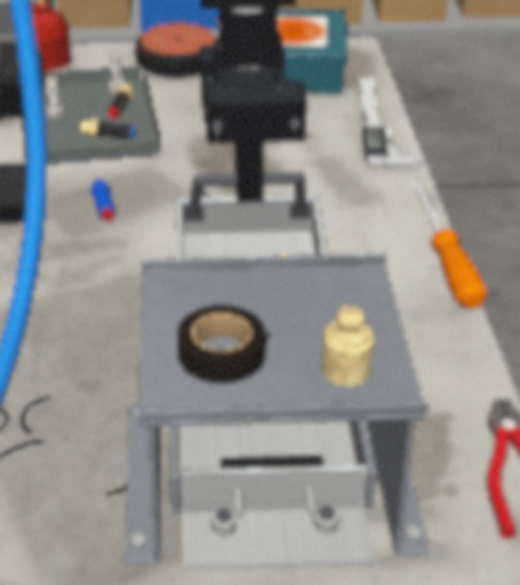

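Call:
{"api": "arm_command", "payload": {"commands": [{"translation": [0,0.232,0.062],"dr": [0,0,0],"jaw": 1},{"translation": [0,0.232,0.062],"dr": [0,0,0],"jaw": 1},{"translation": [0,0.232,0.062],"dr": [0,0,0],"jaw": 1},{"translation": [0,0.232,0.062],"dr": [0,0,0],"jaw": 1},{"translation": [0,0.232,0.062],"dr": [0,0,0],"jaw": 1},{"translation": [0,0.232,0.062],"dr": [0,0,0],"jaw": 1},{"translation": [0,0.22,0.11],"dr": [0,0,0],"jaw": 1},{"translation": [0,0.22,0.11],"dr": [0,0,0],"jaw": 1},{"translation": [0,0.22,0.11],"dr": [0,0,0],"jaw": 1},{"translation": [0,0,0],"dr": [0,0,0],"jaw": 1}]}}

```text
time_s: 14.35
position: [0.5244, 0.0159, 0.0873]
tcp_rot: [[-1.0, 0.009, 0.001], [0.009, 0.965, 0.26], [0.001, 0.26, -0.965]]
force: [-0.1, 0.2, -3.3]
opening: 0.098
```

```bash
python3 - <<'E'
from h import *
s=st()
cap('side','s10');
b=cv2.imread('pics/s10.png')[140:365,200:400]
cv2.imwrite('pics/c10.png',cv2.resize(b,None,fx=2.6,fy=2.6,interpolation=cv2.INTER_CUBIC))
E
```

```text
14.35 [0.5244 0.0159 0.0873] [-0.06  0.19 -3.29] [-0.18 -0.01 -0.05] 0.09757293841332135
```

View pics/c10.png

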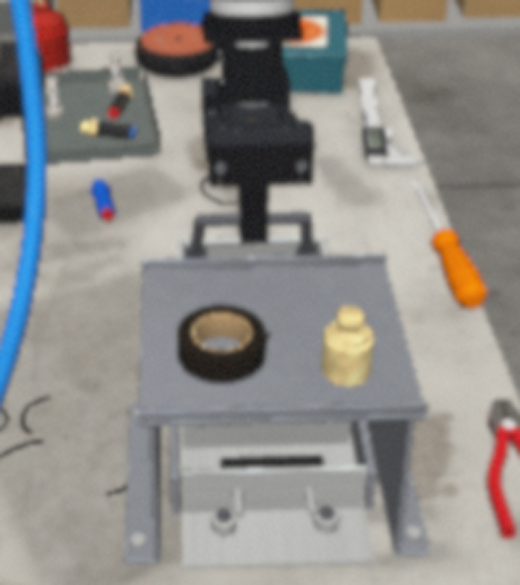

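Call:
{"api": "arm_command", "payload": {"commands": [{"translation": [0,0.11,0.05],"dr": [0,0,0],"jaw": 1},{"translation": [0,0.11,0.05],"dr": [0,0,0],"jaw": 1},{"translation": [0,0.11,0.05],"dr": [0,0,0],"jaw": 1},{"translation": [0,0.11,0.05],"dr": [0,0,0],"jaw": 1},{"translation": [0,0.11,0.05],"dr": [0,0,0],"jaw": 1},{"translation": [0,0.11,0.05],"dr": [0,0,0],"jaw": 1},{"translation": [0,0,0],"dr": [0,0,0],"jaw": 1}]}}

```text
time_s: 14.98
position: [0.525, 0.0328, 0.0845]
tcp_rot: [[-1.0, 0.009, 0.003], [0.009, 0.966, 0.26], [-0.0, 0.26, -0.966]]
force: [1.4, -0.0, -2.7]
opening: 0.102
```

Call:
{"api": "arm_command", "payload": {"commands": [{"translation": [0,0.07,0.03],"dr": [0,0,0],"jaw": 1},{"translation": [0,0.07,0.03],"dr": [0,0,0],"jaw": 1},{"translation": [0,0,0],"dr": [0,0,0],"jaw": 1}]}}

```text
time_s: 15.23
position: [0.5252, 0.0362, 0.084]
tcp_rot: [[-1.0, 0.009, 0.003], [0.009, 0.966, 0.259], [-0.001, 0.259, -0.966]]
force: [1.1, 0.1, -3.4]
opening: 0.101
```

Call:
{"api": "arm_command", "payload": {"commands": [{"translation": [0,0.06,0.02],"dr": [0,0,0],"jaw": 1},{"translation": [0,0,0],"dr": [0,0,0],"jaw": 1}]}}

```text
time_s: 15.4
position: [0.5252, 0.0376, 0.0839]
tcp_rot: [[-1.0, 0.009, 0.003], [0.009, 0.966, 0.259], [-0.001, 0.259, -0.966]]
force: [0.1, -0.8, -2.6]
opening: 0.1
```

Call:
{"api": "arm_command", "payload": {"commands": [{"translation": [0,0.06,0.02],"dr": [0,0,0],"jaw": 1},{"translation": [0,0,0],"dr": [0,0,0],"jaw": 1}]}}

```text
time_s: 15.57
position: [0.5253, 0.0391, 0.0838]
tcp_rot: [[-1.0, 0.009, 0.003], [0.009, 0.966, 0.259], [-0.001, 0.259, -0.966]]
force: [0.2, -1.0, -1.4]
opening: 0.105
```

Call:
{"api": "arm_command", "payload": {"commands": [{"translation": [0,0.06,0.02],"dr": [0,0,0],"jaw": 1},{"translation": [0,0,0],"dr": [0,0,0],"jaw": 1}]}}

```text
time_s: 15.73
position: [0.5253, 0.0408, 0.0837]
tcp_rot: [[-1.0, 0.009, 0.003], [0.009, 0.966, 0.259], [-0.001, 0.259, -0.966]]
force: [0.3, -1.9, -2.0]
opening: 0.104
```

Call:
{"api": "arm_command", "payload": {"commands": [{"translation": [0,0.06,0.02],"dr": [0,0,0],"jaw": 1},{"translation": [0,0,0],"dr": [0,0,0],"jaw": 1}]}}

```text
time_s: 15.9
position: [0.5252, 0.0424, 0.0836]
tcp_rot: [[-1.0, 0.009, 0.003], [0.009, 0.966, 0.259], [-0.001, 0.259, -0.966]]
force: [0.3, -1.8, -1.9]
opening: 0.103
```

Call:
{"api": "arm_command", "payload": {"commands": [{"translation": [0,0.06,0.02],"dr": [0,0,0],"jaw": 1},{"translation": [0,0,0],"dr": [0,0,0],"jaw": 1}]}}

```text
time_s: 16.07
position: [0.5253, 0.044, 0.0835]
tcp_rot: [[-1.0, 0.009, 0.003], [0.009, 0.966, 0.259], [-0.001, 0.259, -0.966]]
force: [-0.2, -1.0, -2.9]
opening: 0.103
```

Call:
{"api": "arm_command", "payload": {"commands": [{"translation": [0,0.06,0.02],"dr": [0,0,0],"jaw": 1},{"translation": [0,0,0],"dr": [0,0,0],"jaw": 1}]}}

```text
time_s: 16.23
position: [0.5253, 0.0456, 0.0834]
tcp_rot: [[-1.0, 0.009, 0.003], [0.009, 0.966, 0.259], [-0.001, 0.259, -0.966]]
force: [0.4, -1.7, -2.2]
opening: 0.103
```

Call:
{"api": "arm_command", "payload": {"commands": [{"translation": [0,0.04,0.01],"dr": [0,0,0],"jaw": 1},{"translation": [0,0,0],"dr": [0,0,0],"jaw": 1}]}}

```text
time_s: 16.4
position: [0.5253, 0.0465, 0.0834]
tcp_rot: [[-1.0, 0.009, 0.003], [0.009, 0.966, 0.259], [-0.001, 0.259, -0.966]]
force: [0.4, -1.6, -1.8]
opening: 0.102
```

Call:
{"api": "arm_command", "payload": {"commands": [{"translation": [0,0.04,0.01],"dr": [0,0,0],"jaw": 1},{"translation": [0,0,0],"dr": [0,0,0],"jaw": 1}]}}

```text
time_s: 16.57
position: [0.5253, 0.0475, 0.0834]
tcp_rot: [[-1.0, 0.009, 0.003], [0.009, 0.966, 0.259], [-0.001, 0.259, -0.966]]
force: [-0.2, -2.1, -1.5]
opening: 0.104
```

Call:
{"api": "arm_command", "payload": {"commands": [{"translation": [0,0.04,0.01],"dr": [0,0,0],"jaw": 1},{"translation": [0,0,0],"dr": [0,0,0],"jaw": 1}]}}

```text
time_s: 16.73
position: [0.5253, 0.0485, 0.0835]
tcp_rot: [[-1.0, 0.009, 0.003], [0.009, 0.966, 0.259], [-0.001, 0.259, -0.966]]
force: [0.3, -0.8, -2.4]
opening: 0.1
```

Call:
{"api": "arm_command", "payload": {"commands": [{"translation": [0,0,0],"dr": [0,0,0],"jaw": 1}]}}

```text
time_s: 16.82
position: [0.5253, 0.0485, 0.0835]
tcp_rot: [[-1.0, 0.009, 0.003], [0.009, 0.966, 0.259], [-0.001, 0.259, -0.966]]
force: [0.4, -0.5, -2.0]
opening: 0.102
```

Call:
{"api": "arm_command", "payload": {"commands": [{"translation": [0,-0.015,0.05],"dr": [0,0,0],"jaw": 1},{"translation": [0,-0.015,0.05],"dr": [0,0,0],"jaw": 1},{"translation": [0,0,0],"dr": [0,0,0],"jaw": 1}]}}

```text
time_s: 17.07
position: [0.5254, 0.0482, 0.0807]
tcp_rot: [[-1.0, 0.009, 0.003], [0.009, 0.966, 0.259], [-0.001, 0.259, -0.966]]
force: [-0.2, -1.6, -0.6]
opening: 0.101
```

```bash
python3 - <<'E'
from h import *
s=st()
cap('side','s11');cap('top','t11')
b=cv2.imread('pics/s11.png')[160:365,200:400];a=cv2.imread('pics/t11.png')[165:290,180:380]
cv2.imwrite('pics/c11.png',cv2.resize(b,None,fx=2.9,fy=2.9,interpolation=cv2.INTER_CUBIC))
cv2.imwrite('pics/c11t.png',cv2.resize(a,None,fx=3.5,fy=3.5,interpolation=cv2.INTER_CUBIC))
E
```

```text
17.0667 [0.5254 0.0482 0.0807] [-0.22 -1.63 -0.56] [-0.42 -0.04  0.01] 0.10063287642739357
```

View pics/c11.png

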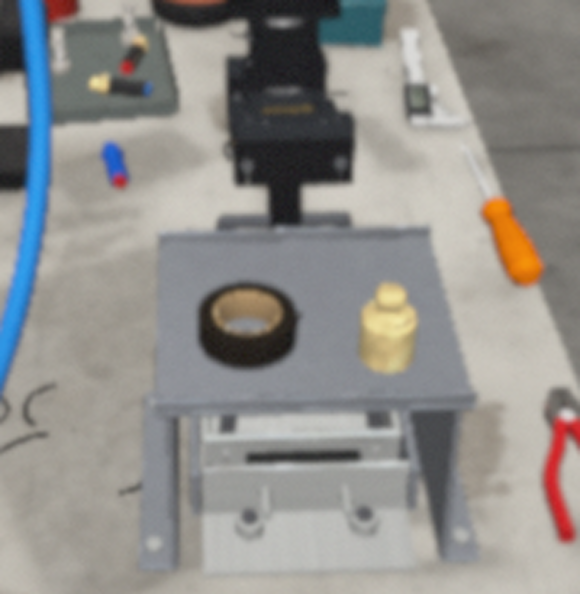

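View pics/c11t.png

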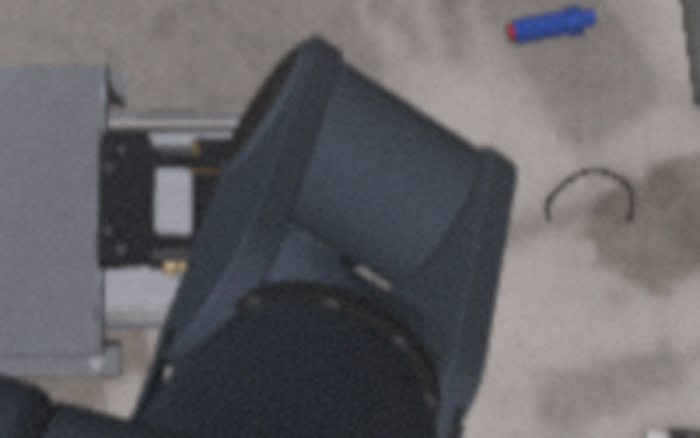

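Call:
{"api": "arm_command", "payload": {"commands": [{"translation": [0,0.04,0.01],"dr": [0,0,0],"jaw": 1},{"translation": [0,0,0],"dr": [0,0,0],"jaw": 1}]}}

```text
time_s: 17.33
position: [0.5254, 0.0494, 0.0809]
tcp_rot: [[-1.0, 0.009, 0.003], [0.009, 0.966, 0.259], [-0.001, 0.259, -0.966]]
force: [0.1, -2.7, -0.9]
opening: 0.105
```

Call:
{"api": "arm_command", "payload": {"commands": [{"translation": [0,0.04,0.01],"dr": [0,0,0],"jaw": 1},{"translation": [0,0,0],"dr": [0,0,0],"jaw": 1}]}}

```text
time_s: 17.5
position: [0.5255, 0.0501, 0.0809]
tcp_rot: [[-1.0, 0.008, 0.003], [0.009, 0.966, 0.258], [-0.001, 0.258, -0.966]]
force: [-1.2, -4.1, -1.0]
opening: 0.104
```

Call:
{"api": "arm_command", "payload": {"commands": [{"translation": [0,0.04,0.01],"dr": [0,0,0],"jaw": 1},{"translation": [0,0,0],"dr": [0,0,0],"jaw": 1}]}}

```text
time_s: 17.67
position: [0.5257, 0.0507, 0.081]
tcp_rot: [[-1.0, 0.008, 0.004], [0.009, 0.966, 0.257], [-0.002, 0.257, -0.966]]
force: [-0.6, -5.7, 0.2]
opening: 0.1
```

Call:
{"api": "arm_command", "payload": {"commands": [{"translation": [0,0.03,0.01],"dr": [0,0,0],"jaw": 1},{"translation": [0,0,0],"dr": [0,0,0],"jaw": 1}]}}

```text
time_s: 17.83
position: [0.5258, 0.0512, 0.081]
tcp_rot: [[-1.0, 0.008, 0.004], [0.009, 0.966, 0.257], [-0.002, 0.257, -0.966]]
force: [-0.6, -5.8, -0.0]
opening: 0.102
```

Call:
{"api": "arm_command", "payload": {"commands": [{"translation": [0,0.04,0.01],"dr": [0,0,0],"jaw": 1},{"translation": [0,0,0],"dr": [0,0,0],"jaw": 1}]}}

```text
time_s: 18.0
position: [0.526, 0.0521, 0.0811]
tcp_rot: [[-1.0, 0.008, 0.004], [0.009, 0.966, 0.257], [-0.002, 0.257, -0.966]]
force: [-0.5, -5.6, 1.0]
opening: 0.102
```

Call:
{"api": "arm_command", "payload": {"commands": [{"translation": [0,0.04,0.01],"dr": [0,0,0],"jaw": 1},{"translation": [0,0,0],"dr": [0,0,0],"jaw": 1}]}}

```text
time_s: 18.17
position: [0.526, 0.0529, 0.0811]
tcp_rot: [[-1.0, 0.008, 0.005], [0.009, 0.967, 0.256], [-0.003, 0.256, -0.967]]
force: [-0.9, -7.6, 0.9]
opening: 0.101
```

Call:
{"api": "arm_command", "payload": {"commands": [{"translation": [0,0.04,0.015],"dr": [0,0,0],"jaw": 1},{"translation": [0,0,0],"dr": [0,0,0],"jaw": 1}]}}

```text
time_s: 18.33
position: [0.5261, 0.0538, 0.081]
tcp_rot: [[-1.0, 0.007, 0.005], [0.008, 0.967, 0.256], [-0.003, 0.256, -0.967]]
force: [-0.3, -8.2, 1.0]
opening: 0.102
```

Call:
{"api": "arm_command", "payload": {"commands": [{"translation": [0,0.03,0.02],"dr": [0,0,0],"jaw": 1},{"translation": [0,0,0],"dr": [0,0,0],"jaw": 1}]}}

```text
time_s: 18.5
position: [0.5263, 0.0544, 0.0808]
tcp_rot: [[-1.0, 0.007, 0.005], [0.008, 0.967, 0.256], [-0.003, 0.256, -0.967]]
force: [-0.7, -8.6, 1.6]
opening: 0.103
```

Call:
{"api": "arm_command", "payload": {"commands": [{"translation": [0,0.03,0.02],"dr": [0,0,0],"jaw": 1},{"translation": [0,0,0],"dr": [0,0,0],"jaw": 1}]}}

```text
time_s: 18.67
position: [0.5264, 0.0551, 0.0805]
tcp_rot: [[-1.0, 0.007, 0.005], [0.008, 0.967, 0.255], [-0.003, 0.255, -0.967]]
force: [-1.6, -9.0, 1.2]
opening: 0.102
```

Call:
{"api": "arm_command", "payload": {"commands": [{"translation": [0,0.03,0.02],"dr": [0,0,0],"jaw": 1},{"translation": [0,0,0],"dr": [0,0,0],"jaw": 1}]}}

```text
time_s: 18.83
position: [0.5265, 0.0557, 0.0802]
tcp_rot: [[-1.0, 0.007, 0.006], [0.008, 0.967, 0.255], [-0.004, 0.255, -0.967]]
force: [-1.5, -10.1, 2.3]
opening: 0.102
```

Call:
{"api": "arm_command", "payload": {"commands": [{"translation": [0,0.03,0.01],"dr": [0,0,0],"jaw": 1},{"translation": [0,0,0],"dr": [0,0,0],"jaw": 1}]}}

```text
time_s: 19.0
position: [0.5265, 0.0564, 0.0802]
tcp_rot: [[-1.0, 0.007, 0.006], [0.008, 0.967, 0.255], [-0.004, 0.255, -0.967]]
force: [-1.2, -10.6, 1.4]
opening: 0.103
```

Call:
{"api": "arm_command", "payload": {"commands": [{"translation": [0,-0.01,0.04],"dr": [0,0,0],"jaw": 1},{"translation": [0,0,0],"dr": [0,0,0],"jaw": 1}]}}

```text
time_s: 19.17
position: [0.5266, 0.0561, 0.0792]
tcp_rot: [[-1.0, 0.007, 0.006], [0.008, 0.967, 0.255], [-0.004, 0.255, -0.967]]
force: [-2.0, -10.5, 3.2]
opening: 0.102
```

Call:
{"api": "arm_command", "payload": {"commands": [{"translation": [0,-0.01,0.04],"dr": [0,0,0],"jaw": 1},{"translation": [0,0,0],"dr": [0,0,0],"jaw": 1}]}}

```text
time_s: 19.33
position: [0.5267, 0.056, 0.0781]
tcp_rot: [[-1.0, 0.007, 0.006], [0.008, 0.967, 0.254], [-0.004, 0.254, -0.967]]
force: [-1.3, -11.0, 1.6]
opening: 0.102
```

Call:
{"api": "arm_command", "payload": {"commands": [{"translation": [0,-0.02,0.06],"dr": [0,0,0],"jaw": 1},{"translation": [0,0,0],"dr": [0,0,0],"jaw": 1}]}}

```text
time_s: 19.5
position: [0.5268, 0.0558, 0.0765]
tcp_rot: [[-1.0, 0.007, 0.006], [0.008, 0.967, 0.254], [-0.004, 0.254, -0.967]]
force: [-2.0, -12.0, 3.5]
opening: 0.101
```

Call:
{"api": "arm_command", "payload": {"commands": [{"translation": [0,-0.02,0.06],"dr": [0,0,0],"jaw": 1},{"translation": [0,0,0],"dr": [0,0,0],"jaw": 1}]}}

```text
time_s: 19.67
position: [0.5268, 0.0555, 0.0749]
tcp_rot: [[-1.0, 0.007, 0.006], [0.008, 0.967, 0.254], [-0.005, 0.254, -0.967]]
force: [-1.1, -11.9, 2.6]
opening: 0.104
```

Call:
{"api": "arm_command", "payload": {"commands": [{"translation": [0,-0.05,0.06],"dr": [0,0,0],"jaw": 1},{"translation": [0,0,0],"dr": [0,0,0],"jaw": 1}]}}

```text
time_s: 19.83
position: [0.5268, 0.0547, 0.0731]
tcp_rot: [[-1.0, 0.007, 0.006], [0.008, 0.967, 0.254], [-0.004, 0.254, -0.967]]
force: [-2.3, -11.4, 1.9]
opening: 0.102
```

Call:
{"api": "arm_command", "payload": {"commands": [{"translation": [0,-0.05,0.06],"dr": [0,0,0],"jaw": 1},{"translation": [0,0,0],"dr": [0,0,0],"jaw": 1}]}}

```text
time_s: 20.0
position: [0.5268, 0.0539, 0.0713]
tcp_rot: [[-1.0, 0.007, 0.006], [0.008, 0.967, 0.254], [-0.004, 0.254, -0.967]]
force: [-2.2, -12.7, 2.7]
opening: 0.1
```

Call:
{"api": "arm_command", "payload": {"commands": [{"translation": [0,-0.02,0.06],"dr": [0,0,0],"jaw": 1},{"translation": [0,0,0],"dr": [0,0,0],"jaw": 1}]}}

```text
time_s: 20.17
position: [0.5268, 0.0538, 0.0697]
tcp_rot: [[-1.0, 0.007, 0.006], [0.008, 0.967, 0.254], [-0.004, 0.254, -0.967]]
force: [-1.4, -12.4, 3.1]
opening: 0.099
```

Call:
{"api": "arm_command", "payload": {"commands": [{"translation": [0,-0.06,-0.015],"dr": [0,0,0],"jaw": 1},{"translation": [0,0,0],"dr": [0,0,0],"jaw": 1}]}}

```text
time_s: 20.33
position: [0.5261, 0.0536, 0.0696]
tcp_rot: [[-1.0, 0.008, 0.005], [0.009, 0.966, 0.257], [-0.002, 0.257, -0.967]]
force: [-0.3, -7.9, 0.4]
opening: 0.104
```

Call:
{"api": "arm_command", "payload": {"commands": [{"translation": [0,-0.04,0.06],"dr": [0,0,0],"jaw": 1},{"translation": [0,0,0],"dr": [0,0,0],"jaw": 1}]}}

```text
time_s: 20.5
position: [0.5261, 0.0528, 0.0678]
tcp_rot: [[-1.0, 0.008, 0.005], [0.009, 0.967, 0.256], [-0.003, 0.256, -0.967]]
force: [-0.2, -8.9, 0.9]
opening: 0.1
```

```bash
python3 - <<'E'
from h import *
s=st()
cap('side','s12')
b=cv2.imread('pics/s12.png')[160:365,200:400]
cv2.imwrite('pics/c12.png',cv2.resize(b,None,fx=2.9,fy=2.9,interpolation=cv2.INTER_CUBIC))
E
```

```text
20.5 [0.5261 0.0528 0.0678] [-0.23 -8.89  0.94] [-1.34  0.23  0.04] 0.10049448584199638
```

View pics/c12.png

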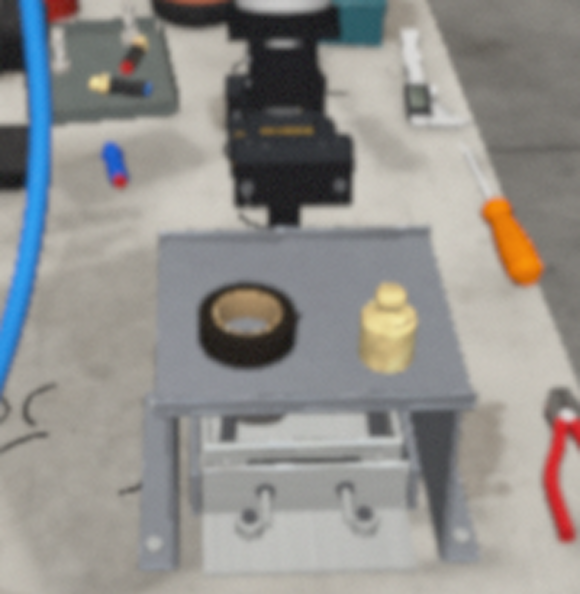

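Call:
{"api": "arm_command", "payload": {"commands": [{"translation": [0,-0.06,0.01],"dr": [0,0,0],"jaw": 1},{"translation": [0,0,0],"dr": [0,0,0],"jaw": 1}]}}

```text
time_s: 20.72
position: [0.5257, 0.0524, 0.0672]
tcp_rot: [[-1.0, 0.009, 0.004], [0.009, 0.966, 0.258], [-0.001, 0.258, -0.966]]
force: [-0.6, -6.2, 0.7]
opening: 0.1
```

Call:
{"api": "arm_command", "payload": {"commands": [{"translation": [0,-0.04,0.02],"dr": [0,0,0],"jaw": 1},{"translation": [0,0,0],"dr": [0,0,0],"jaw": 1}]}}

```text
time_s: 20.88
position: [0.5256, 0.0522, 0.0669]
tcp_rot: [[-1.0, 0.009, 0.004], [0.009, 0.966, 0.259], [-0.001, 0.259, -0.966]]
force: [-1.6, -4.6, 3.3]
opening: 0.103
```

Call:
{"api": "arm_command", "payload": {"commands": [{"translation": [0,0,0],"dr": [0,0,0],"jaw": 0},{"translation": [0,0,0],"dr": [0,0,0],"jaw": 0},{"translation": [0,0,0],"dr": [0,0,0],"jaw": 0},{"translation": [0,0,0],"dr": [0,0,0],"jaw": 0},{"translation": [0,0,0],"dr": [0,0,0],"jaw": 0},{"translation": [0,0,0],"dr": [0,0,0],"jaw": 0},{"translation": [0,0,-0.1],"dr": [0,0,0],"jaw": 0},{"translation": [0,0,-0.3],"dr": [0,0,0],"jaw": 0},{"translation": [0,0,-0.6],"dr": [0,0,0],"jaw": 0},{"translation": [0,0,-0.8],"dr": [0,0,0],"jaw": 0},{"translation": [0,0,-0.8],"dr": [0,0,0],"jaw": 0},{"translation": [0,0,-0.8],"dr": [0,0,0],"jaw": 0}]}}

```text
time_s: 21.88
position: [0.525, 0.0301, 0.1499]
tcp_rot: [[-1.0, 0.009, 0.003], [0.009, 0.966, 0.259], [-0.001, 0.259, -0.966]]
force: [1.2, -0.8, -0.5]
opening: 0.928
```

Call:
{"api": "arm_command", "payload": {"commands": [{"translation": [0,-0.9,-0.5],"dr": [0,0,0],"jaw": 0},{"translation": [0,-0.9,-0.5],"dr": [0,0,0],"jaw": 0},{"translation": [0,-0.9,-0.5],"dr": [0,0,0],"jaw": 0},{"translation": [0,-0.9,-0.5],"dr": [0,0,0],"jaw": 0},{"translation": [0,-0.9,-0.2],"dr": [0,0,0],"jaw": 0},{"translation": [0,-0.9,-0.2],"dr": [0,0,0],"jaw": 0},{"translation": [0,-0.9,-0.2],"dr": [0,0,0],"jaw": 0},{"translation": [0,-0.9,-0.2],"dr": [0,0,0],"jaw": 0},{"translation": [0,0,0],"dr": [0,0,0],"jaw": 0}]}}

```text
time_s: 22.63
position: [0.5243, -0.1665, 0.17]
tcp_rot: [[-1.0, 0.012, 0.007], [0.013, 0.967, 0.255], [-0.003, 0.255, -0.967]]
force: [-0.0, -0.3, 0.4]
opening: 1.001
```

```bash
python3 - <<'E'
from h import *
s=st()
cap('side','s13');cap('top','t13')
b=cv2.imread('pics/s13.png')[160:365,200:400];a=cv2.imread('pics/t13.png')[165:290,120:320]
cv2.imwrite('pics/c13.png',cv2.resize(b,None,fx=2.9,fy=2.9,interpolation=cv2.INTER_CUBIC))
cv2.imwrite('pics/c13t.png',cv2.resize(a,None,fx=3.5,fy=3.5,interpolation=cv2.INTER_CUBIC))
z=np.load('pics/t13.npz');P=cloud("top",z['d']);h=P[...,2]
U,V=np.meshgrid(np.arange(560),np.arange(420))
m=(U>213)&(U<262)&(V>200)&(V<260)&(h>.055)&(h<.095);q=P[m];print(m.sum(),np.median(q[:,2]),cv2.minAreaRect((q[:,:2]*1000).astype(np.float32)))
m=(U>214)&(U<262)&(V>200)&(V<260)&(h>-.01)&(h<.03)
for u in range(214,262,3): print(u,np.round(P[215:245,u,1].mean(),3),np.round(np.median(h[210:250,u]),4),end='|')
E
```

```text
22.6333 [ 0.5243 -0.1665  0.17  ] [-0.05 -0.33  0.44] [-0.13 -0.03 -0.01] 1.0006610683635253
214 0.0781542738957931 ((525.0115966796875, 46.115882873535156), (12.165447235107422, 94.55451965332031), 88.6518783569336)
214 0.122 0.0199|217 0.115 0.0115|220 0.109 0.006|223 0.102 0.0061|226 0.095 0.0066|229 0.089 0.0066|232 0.082 0.0063|235 0.075 0.0049|238 0.068 0.0063|241 0.062 0.0052|244 0.051 0.078|247 0.045 0.0777|250 0.04 0.0424|253 0.034 0.0136|256 0.028 -0.001|259 0.021 -0.0012|
```

View pics/c13.png

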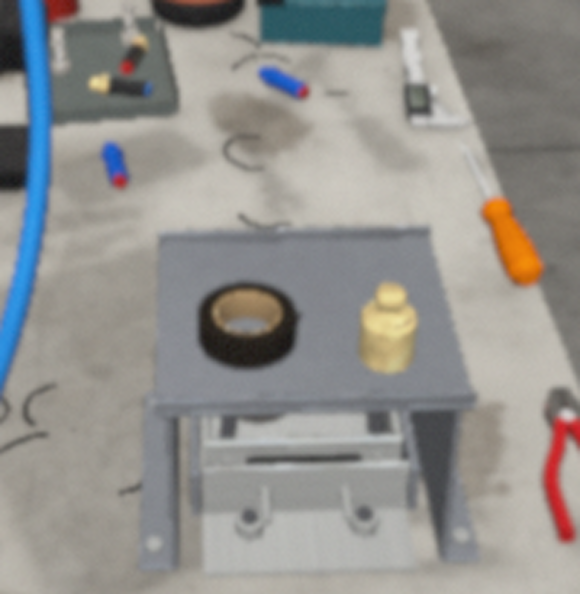

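View pics/c13t.png

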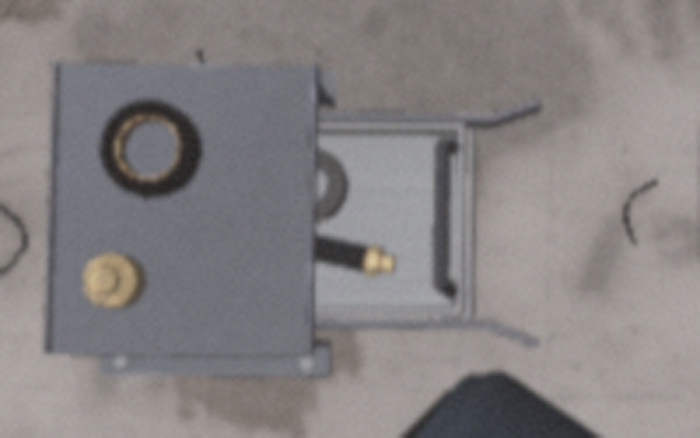

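```bash
python3 - <<'E'
from h import *
print(hand_in()); st()
E
```

```text
the job is handed in; nothing more can be done
None
the job is handed in; nothing more can be done
```

I put the tray away in the bay and handed the job in at about 22.7 s. The interface reports no verdict, so the checks below are my own.

**What I did**
- I lifted the leading end by its handle and swung the tray straight. I then set that end on the sill with the trailing end still on the bench.
- I re-gripped the trailing handle with the gripper leaned 15° clear of the riser and slid the tray in. I felt the bumper at about 50 mm TCP y and pressed it in about 6 mm.
- I then lowered the trailing end behind the sill, let go and backed away.

**Last checks**
- **Seating:** the trailing bar stands 2.6 mm higher than it did on the bench, which fits the 3 mm bay floor. The visible part of the tray bottom is level within the depth noise.
- **Position:** the trailing end measures about world y 0.034, with the sill centre at about 0.032 and its inner face at about 0.035. The camera error is about 2 mm, so its place behind the sill rests mainly on its height. It could not sit this low if it were still on the sill.
- **Force:** the highest push I read was about 12.7 N at the wrist, including friction, against the 20 N limit.
- **Parts:** the collar and the fitting are partly hidden under the riser, but both are visible inside the tray.
- **Riser:** the tape roll and the weight look unmoved in the pictures. I did not measure them.

**Estimated or disagreeing**
- I took the near end as the leading end, because the two ends look the same.
- The sill looked about 8 to 9 mm deeper than its nominal setting.
- The bumper came about 4 mm later than my first flat-tray estimate. The nose-down tilt accounts for most of that.

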